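# Clamp the pepper mill for refilling

### The arm

A 6-joint arm with a two-finger parallel gripper is mounted at the origin on a cart in front of the work surface, level with it; the furniture and walls round the work are solid. World frame = base frame: x ahead of the robot, y to its left, z up, the work surface at z = 0. Lengths are in m, angles in degrees, forces in N, time in s.
With the tool pointing down it reaches from about 0.4 to 0.825 m from the base axis. Payload 7 kg.
Tool frame: the origin (TCP) lies at the very end of the fingers, on their centre line; the grasp point (between the pads) lies 19 mm behind it (r.hold_point_z is the distance from the TCP to the grasp point, in m); x points along the fingers, y is the direction in which the jaws open and shut, and the axes are right-handed (so a half turn about x gives the same grasp; the last joint's range is limited). The gripper opens to 88 mm and grips with 3 to 60 N. Pads are 19 mm wide; open, the fingers measure 130 mm over their backs; the gripper's body (78 mm by 193 mm) begins 47 mm behind the grasp point.
Start: joints at [-58.551, 20.546, 0.682, 0, -70.136, -16.507], TCP at [0.174, -0.652, 0.227] pointing down, gripper open.
Joint ranges: [-176.03, 176.03], [-82.01, 121.73], [-58.28, 71.71], [-173.87, 95.51], [-174.79, -0.11], [-173.66, 173.66]. Speed limits (degrees/s): [136.94, 136.94, 172.46, 180, 180, 180].

### API

Orientations are given as [roll, pitch, yaw] about the fixed x, y, z axes, in that order (R = Rz(yaw) Ry(pitch) Rx(roll)).
In Python, from plant import r gives the robot as it stands. The module is installed in compiled form; this text tells all that it offers.
- The arm moves only by the shell command python3 -m creep 'ROWS' [FORCE]. ROWS is JSON, a list of rows, each a list of 7 numbers: the turn, a rotation vector about the tool's x, y, z in rad, then the shift along the tool's x, y, z in cm, then the opening in per cent of the stroke, from 0 (shut) to 100 (fully open). In form: [[rx, ry, rz, x, y, z, fingers], ...]. A call has 1 to 8 rows; each row shifts and turns the commanded pose from where the row before left it, along the tool's axes as they then stand; what a row does not reach is not made up. A row lasts 1/10 s, in which the tool goes at most 50 mm and 8.59 degrees, less where a joint would pass 70% of its speed; a pose out of reach is approached as far as the arm can. A call is refused whole if a number of a shift passes 5 or a number of a turn 0.15, either way. A call with a gripper value outside its range is refused whole. The fingers move at their own pace and stop on an object; FORCE is the grip in N (left out, the last holds). Time passes only in rows, so rows that do not move let the fingers close. It gives the time, the measured TCP pose, the force and the opening at its end, in the units of the state.
- r.get_state(): the state, without advancing time (a new reading comes with each control period).
- r.capture(name): name is "side" or "top" or "wrist"; returns (picture, depth): 420x560x3 uint8, blue, green, red; 420x560 float32, m along the optical axis (not along the pixel's ray), 0 where there is no reading.
- r.camera_info(name): a dict with "fovy" (degrees; the focal length in pixels is half the picture's height over the tangent of half this angle, whatever the lens; pixels are square), "cx", "cy" (the principal point, pixels), "camera_from_world" (4x4, takes a point from world to camera coordinates). Camera axes: x right, y down, z forward; pixel columns grow to the right and rows downward; lengths in m; the calibration is good to about 2 mm. A picture is of the moment at which its call begins: read the wrist's pose just before it. camera_info takes no time and is no camera call; for the wrist camera it gives the pose at the moment of the call.
- r.close_job(): hands the job in, once; it reports no verdict.
Trained networks look in the newest picture that a camera, given by its name, has taken for a name from the list of things; names that differ only in an ending like _2 or _b are one class to them, and where a whole thing is asked for, a point or a joint stands for the part that bears it (a point fixed in the world has none). Each returns a list of dicts, best first, with "score" (0 to 1); they miss things now and then, are a little off and sometimes report something else, mostly with a low value. They report only what shows in the picture. A call takes as long as a camera call. They do not tell look-alikes from the thing itself.
- r.look_for(query, camera): "rect" ([left, top, right, bottom] in pixels, round what is visible of it).
- r.masks_of(query, camera): "pixels" (420x560 bool, what is visible of it) and "rect" ([left, top, right, bottom] in pixels, round what is visible of it).
The state is a dict: "time_s": time; "joints": joint angles; "qd": joint speeds; "joint_torque": joint torques, N m; "tcp_pos": TCP position; "eef_rot": TCP orientation; "contact_force": force on the tool from outside, world axes, zero at the start; "moment": the same for the moment, N m; "gripper_width": finger opening in m.
Only numpy, scipy, OpenCV 4.12 (cv2) and the standard library are available. Lean on these libraries where they do the work, as an engineer would, in place of code of your own. Each camera call takes 0.05 s, during which the arm holds its last target. There are 200 camera calls.

### The job

Stand the pepper mill (the taller, dark one) upright on the mill clamp, between the vee block and the sprung pad, and let go of it. Then wind the handwheel clockwise by its crank knob until the pad has pushed the mill home into the vee and the pad is itself pushed back about half of its spring travel. Do not squeeze harder than that, and leave the mill clamped there, upright, with the other mill, the bell and the wrapped packet left where they are.

Things in the scene. Friction and masses are not known exactly. Their poses are not given: they have to be found in the camera images.
- pepper_mill: pepper mill of dark turned wood, 174 mm tall, standing loose; foot 57 mm across, narrower waist, round crown about 51 mm across between 126 and 161 mm above the foot (grip it there, from above), small metal nut on top. Origin: centre of its underside, z up. Its left or right place is swapped with the salt mill's at random.
- salt_mill: salt mill of pale wood, same shape but 162 mm tall, standing loose; bystander. Origin: centre of its underside.
- stand: the mill clamp, fixed to the table: aluminium base plate 110 mm (its x) by 310 mm (its y), 10 mm thick. At its -y end a wooden vee block 70 mm high whose 90 degree vee opens towards +y; at its +y end a grey gearbox 70 mm high with the handwheel above it; between them the carriage with the sprung pad. Origin: centre of the plate's underside; z up.
- seat (a point): point on the top of the base plate (10 mm above the table) where the centre of the mill's underside is when the mill touches both faces of the vee; at stand (0, -75, 10) mm. Axes as the stand's.
- pad_face (a point): centre of the pad's front face (60 mm wide, 34 mm high, spanning 23 to 57 mm above the table), which looks to the stand's -y and moves along the stand's y. With wheel and pad at 0 it is at stand y = -6.5 mm, 40 mm from the surface of a mill seated in the vee. The jaw behind it is 70 mm wide and reaches 60 mm above the table.
- wheel_axis (a point): point on the handwheel's vertical axis, 150 mm above the table; at stand (0, 105, 150) mm. Wheel: steel, 132 mm across, its rim's top 118 mm above the table, hub top 124 mm.
- knob_grip (a point): grip point on the axis of the upright black crank knob on the handwheel, 155 mm above the table, 52 mm from the wheel's axis. The knob is 21 mm in diameter, reaches from 121 to 177 mm above the table and spins freely on its own pin, so it can be held while it is led round the circle.
- wheel (a joint): turn of the handwheel in rad, growing clockwise seen from above, 0 to 13; starts at 0 to 4. Each full turn clockwise moves the carriage and pad 30 mm towards the vee. It stays where it is left; about 3 N at the knob turns it.
- pad (a joint): how far the sprung pad is pushed back towards its carriage, in m: 0 relaxed, 0.016 at the end of its travel; 0.8 N per mm.
- service_bell: steel counter bell, 75 mm across, 57 mm high, loose on the table behind the clamp; bystander. Origin: centre of its underside.
- favour_1: wrapped wafer packet, 40 x 88 x 14 mm, lying loose behind the clamp; bystander. Origin: centre of its underside.
There are look-alikes about, which are no part of the job. Leave any blue or orange look-alike of the pepper_mill alone.

How it is judged (in metres and radians):
On the way:
1. the pepper mill stands upright on the clamp's base plate between vee and pad, released, before the pad squeezes it (angle between pepper_mill's own z axis and vertical below 0.06 rad and z of pepper_mill in the frame of seat between -0.004 and 0.004 m and horizontal distance between pepper_mill and seat below 0.045 m and contact force between pepper_mill and the fingers below 0.1 N and value of joint pad below 0.002 m and linear speed of pepper_mill below 0.02 m/s), for 0.1 s.
At the end, for the whole second after the job is handed in: The pepper mill stands upright (within 0.06 rad) on the base plate (within 4 mm of its height), home in the vee (its axis within 5 mm of the seat), clamped by the pad: the pad is pushed back 3.5 to 13.5 mm by the mill (more than 1.5 N); mill and handwheel are at rest (angle between pepper_mill's own z axis and vertical below 0.06 rad and z of pepper_mill in the frame of seat between -0.004 and 0.004 m and horizontal distance between pepper_mill and seat below 0.005 m and value of joint pad between 0.0035 and 0.0135 m and contact force between pepper_mill and pad above 1.5 N and linear speed of pepper_mill below 0.01 m/s and velocity of joint wheel between -0.05 and 0.05 rad/s); the robot touches nothing.
It fails at once if the pad squeezes the mill with more than 25 N (contact force between pepper_mill and pad above 25 N).
It fails at once if the pepper mill is tipped over (angle between pepper_mill's own z axis and vertical above 0.6 rad).
It fails at once if the salt mill, bell or packet is moved more than 30 mm (distance of any of salt_mill, service_bell, favour_1 from where it was at the start of the episode above 0.03 m).
It also fails if it takes over 64 s, if anything falls off the work surface, if the arm or the gripper's body presses on something with over 40 N, if the wrist force passes 120 N, or if a joint passes its speed limit or range.

## Working session

There is one attempt and no reset: what is moved stays moved. The work goes in short steps, Python scripts to look and compute and a shell command to move; the robot and the scene stay as the last step left them, time stands still between calls to the robot, and variables do not carry over. Pictures are saved under pics/ and viewed, about 8 in all and at most 12, crops included, and the job is handed in when it is done.

```bash
mkdir -p pics
cat > h.py <<'E'
import numpy as np, cv2
from plant import r
def world(cam,u,v,d,info=None):
    i=info or r.camera_info(cam); f=210/np.tan(np.radians(i["fovy"])/2)
    u,v,d=map(np.asarray,(u,v,d))
    p=np.stack([(u-i["cx"])/f*d,(v-i["cy"])/f*d,d,np.ones_like(d)],-1)
    return (p@np.linalg.inv(i["camera_from_world"]).T)[...,:3]
def project(cam,P,info=None):
    i=info or r.camera_info(cam); f=210/np.tan(np.radians(i["fovy"])/2)
    c=i["camera_from_world"]@np.append(P,1); return i["cx"]+f*c[0]/c[2], i["cy"]+f*c[1]/c[2]
E
python3 - <<'E'
from h import *
s=r.get_state(); print(s)
ims=[]
for c in("top","side"):
    im,d=r.capture(c); np.savez(f"{c}0.npz",im=im,d=d); cv2.imwrite(f"pics/{c}0.png",im)
    print(c,r.camera_info(c))
    for q in("pepper_mill","salt_mill","stand","knob_grip","wheel","service_bell","favour_1"):
        print(c,q,[(np.round(x["rect"]).tolist(),round(x["score"],2)) for x in r.look_for(q,c)])
E
```

```text
{'time_s': 0.0, 'joints': array([-5.85504892e+01,  2.05919726e+01,  6.33538376e-01, -1.91878813e-02,
       -7.01345778e+01, -1.65073490e+01]), 'qd': array([-0.05791525, -0.06451359,  0.0855117 , -0.03396979, -0.08394367,
        0.07124207]), 'joint_torque': array([-9.02587344e-04, -5.82722139e+01,  2.93054849e+01,  6.99767634e+00,
        6.89112276e-03, -1.49005054e-04]), 'tcp_pos': array([ 0.17389588, -0.65171727,  0.22561775]), 'eef_rot': array([ 95.53372   ,  89.90525456, 110.46934684]), 'contact_force': array([ 0.4009556 , -0.08257556,  0.06455334]), 'moment': array([ 0.00113988,  0.01440484, -0.04102136]), 'gripper_width': 0.08778398097538867}
top {'fovy': 52.952699073463, 'cx': 279.2327979150723, 'cy': 212.5694862952675, 'camera_from_world': array([[-0.01159384, -0.99987785,  0.01048226,  0.1023158 ],
       [-0.9962882 ,  0.01065673, -0.08541817,  0.56825408],
       [ 0.08529603, -0.01143368, -0.99629005,  1.35118579],
       [ 0.        ,  0.        ,  0.        ,  1.        ]])}
top pepper_mill [([166.0, 233.0, 194.0, 255.0], 0.91), ([176.0, 203.0, 200.0, 226.0], 0.75), 
[... 566 characters left out ...]
': array([[-0.87144302, -0.49000281, -0.02200697,  0.55687867],
       [-0.27700156,  0.52866754, -0.8023595 ,  0.20425458],
       [ 0.40479278, -0.69311462, -0.59643518,  0.91262716],
       [ 0.        ,  0.        ,  0.        ,  1.        ]])}
side pepper_mill [([242.0, 290.0, 269.0, 356.0], 0.69), ([291.0, 315.0, 322.0, 388.0], 0.66), ([201.0, 262.0, 239.0, 330.0], 0.56)]
side salt_mill [([345.0, 139.0, 370.0, 195.0], 0.69)]
side stand [([271.0, 197.0, 337.0, 303.0], 0.65)]
side knob_grip [([316.0, 233.0, 325.0, 259.0], 0.75)]
side wheel [([271.0, 228.0, 331.0, 272.0], 0.81)]
side service_bell [([206.0, 213.0, 232.0, 240.0], 0.92), ([268.0, 195.0, 334.0, 303.0], 0.25)]
side favour_1 []
```

Run:
```python
import cv2
a=cv2.imread("pics/top0.png")[130:310,140:410]; b=cv2.imread("pics/side0.png")[120:400,180:400]
a=cv2.resize(a,(450,300)); a=cv2.resize(cv2.imread("pics/top0.png")[130:300,140:410],(432,272)); b=cv2.resize(b,(352,448))
import numpy as np
c=np.zeros((448,790,3),np.uint8); c[:272,:432]=a; c[:,436:788]=b; cv2.imwrite("pics/c0.png",c)
```

```text
(no output)
```

View pics/c0.png

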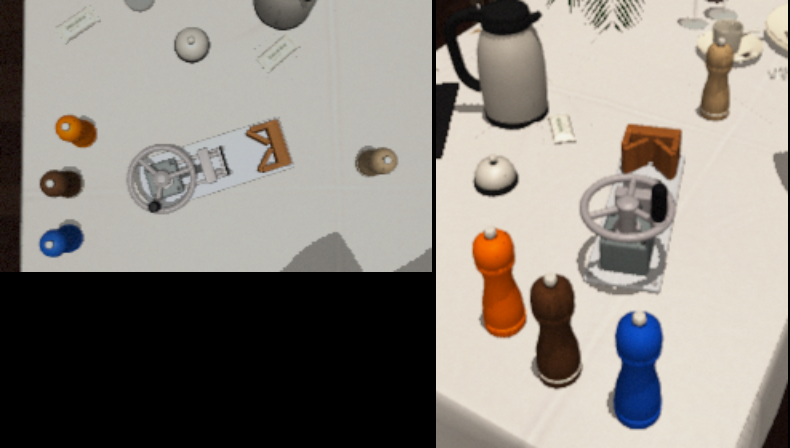

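The picture shows four candidates in the top view: orange (187,214), dark brown (180,244), blue (177,280) and a pale mill (378,231). The dark brown one is the pepper mill. The crank knob is at about (236,258) in the top view, with the vee at (310,225).

```bash
cat > m.py <<'E'
from h import *
from scipy.optimize import least_squares
def cloud(c,n,box):
    z=np.load(n); v,u=np.mgrid[box[1]:box[3],box[0]:box[2]]; d=z["d"][box[1]:box[3],box[0]:box[2]]; k=d>0
    return world(c,u[k],v[k],d[k]), z["im"][box[1]:box[3],box[0]:box[2]][k]
def circ(p,R):
    f=lambda q:np.hypot(p[:,0]-q[0],p[:,1]-q[1])-R
    s=least_squares(f,p.mean(0)[:2],loss="soft_l1",f_scale=.002); return s.x,np.sqrt(np.mean(s.fun**2))
E
python3 - <<'E'
from m import *
for c,b in(("top",(160,228,200,262)),("side",(236,285,275,362))):
    p,_=cloud(c,f"{c}0.npz",b)
    k=(p[:,2]>.135)&(p[:,2]<.155); print(c,"mill crown",k.sum(),circ(p[k],.0255),"max",p[:,2].max())
    k=p[:,2]>.160; print("top",p[k].mean(0))
    k=(p[:,2]>.002)&(p[:,2]<.012); print('foot',circ(p[k],.0285),k.sum())
p,im=cloud("top","top0.npz",(210,190,335,275))
q=p[(p[:,2]>.063)&(p[:,2]<.077)&(p[:,1]<.02)]; print("vee",len(q),cv2.minAreaRect((q[:,:2]*1000).astype(np.float32)),q[:,2].mean())
q=p[(p[:,2]>.005)&(p[:,2]<.016)]; print("plate",len(q),cv2.minAreaRect((q[:,:2]*1000).astype(np.float32)),q[:,2].mean())
for c,b in(("top",(210,190,335,275)),("side",(262,190,345,310))):
    p,im=cloud(c,f"{c}0.npz",b)
    q=p[(p[:,2]>.105)&(p[:,2]<.122)]; 
    print(c,"rim",len(q),cv2.minEnclosingCircle((q[:,:2]*1000).astype(np.float32)))
    dark=im.max(1)<60
    q=p[(p[:,2]>.13)&(p[:,2]<.185)&dark]; print(c,"knob",len(q),q.mean(0),q[:,2].max(), circ(q,.0105))
    q=p[(p[:,2]>.052)&(p[:,2]<.067)]; q=q[(q[:,1]<.09)&(q[:,1]>-.0)]; print("jaw",len(q),q.mean(0),q.min(0),q.max(0))
E
```

```text
top mill crown 106 (array([0.46845387, 0.41349006]), np.float64(0.004005706756401312)) max 0.1765385855084729
top [0.47053776 0.40957922 0.16643107]
foot (array([0.47225509, 0.41941228]), np.float64(0.029822249123091154)) 222
side mill crown 313 (array([0.46797889, 0.41132831]), np.float64(0.0022972885849426765)) max 0.1752031380093213
top [0.46382493 0.41563004 0.16546166]
foot (array([0.50362146, 0.36132143]), np.float64(0.04929767141029704)) 457
vee 342 ((539.5350341796875, 3.0747146606445312), (93.00921630859375, 60.272090911865234), 17.344043731689453) 0.06918922993061347
plate 1923 ((508.25537109375, 120.45230102539062), (410.267333984375, 276.6070861816406), 89.30560302734375) 0.009106115027205756
top rim 612 ((475.27557373046875, 214.53421020507812), 65.80532836914062)
top knob 39 [0.42480455 0.22260719 0.17352776] 0.18306524278940173 (array([0.430837  , 0.22527122]), np.float64(0.004119768795513994))
jaw 104 [0.53601978 0.02526814 0.06327984] [4.85593266e-01 1.27137275e-04 5.29978026e-02] [0.58570208 0.08850209 0.06699906]
side rim 1009 ((473.0739440917969, 217.69223022460938), 66.49247741699219)
side knob 208 [0.42249769 0.25206019 0.15668131] 0.17919557479811932 (array([0.41889549, 0.24384527]), np.float64(0.05145714822226097))
jaw 245 [0.53638961 0.02353695 0.06089795] [4.82942465e-01 3.12499266e-04 5.20149916e-02] [0.57386756 0.08991467 0.06696197]
```

```bash
cat > go.py <<'E'
from h import *
from scipy.spatial.transform import Rotation as Ro
def R0(): return Ro.from_euler("xyz",r.get_state()["eef_rot"],degrees=True)
def to(P,yaw=None,R=None,start=None):
    "cm shift in tool axes after the turn; turn (rad) as rotvec in tool axes; yaw=world angle of tool y"
    s=r.get_state(); R=R or R0(); rv=np.zeros(3)
    if yaw is not None:
        best=None
        for a in (yaw,yaw+180):
            y=np.array([np.cos(np.radians(a)),np.sin(np.radians(a)),0]); x=np.array([0,0,-1.])
            T=Ro.from_matrix(np.c_[x,y,np.cross(x,y)]); v=(R.inv()*T).as_rotvec()
            if best is None or np.linalg.norm(v)<np.linalg.norm(best[0]): best=(v,T)
        rv,T=best
    else: T=R
    p=s["tcp_pos"] if start is None else start
    return np.round(rv,3), np.round(100*T.inv().apply(np.array(P)-p),2), np.round(100*R.inv().apply(np.array(P)-p),2)
E
python3 - <<'E'
from go import *
print(R0().as_matrix().round(3))
for P in ([.45,-.45,.33],[.55,-.1,.33],[.55,.2,.33],[.468,.412,.33]): print(P,to(P,yaw=90))
from m import *
for n,b in(("orange",(170,198,206,230)),("blue",(158,266,196,294)),("pale",(358,218,395,245))):
    p,_=cloud("top","top0.npz",b); k=(p[:,2]>.12)&(p[:,2]<.15); print(n,circ(p[k],.0255),p[:,2].max())
E
```

```text
[[ 0.    -0.258  0.966]
 [ 0.     0.966  0.258]
 [-1.     0.     0.   ]]
[0.45, -0.45, 0.33] (array([ 0.261,  0.   , -0.   ]), array([-10.34,  20.21,  27.6 ]), array([-10.34,  12.41,  31.88]))
[0.55, -0.1, 0.33] (array([ 0.261,  0.   , -0.   ]), array([-10.34,  55.21,  37.6 ]), array([-10.34,  43.65,  50.56]))
[0.55, 0.2, 0.33] (array([ 0.261,  0.   , -0.   ]), array([-10.34,  85.21,  37.6 ]), array([-10.34,  72.64,  58.3 ]))
[0.468, 0.412, 0.33] (array([ 0.261,  0.   , -0.   ]), array([-10.34, 106.41,  29.4 ]), array([-10.34,  95.24,  55.84]))
orange (array([0.57236575, 0.38556343]), np.float64(0.0016882986873530447)) 0.17406838272930147
blue (array([0.35925679, 0.4125483 ]), np.float64(0.001924428865057523)) 0.17713802715583316
pale (array([ 0.50467505, -0.20856355]), np.float64(0.008047951430064246)) 0.16623852538503914
```

```bash
python3 -m creep '[[0.13,0,0,-3.5,0,0,100],[0.131,0,0,-3.5,0,0,100],[0,0,0,-3.4,0,0,100],[0,0,0,0,2.5,4,100],[0,0,0,0,2.5,4,100],[0,0,0,0,2.5,4,100],[0,0,0,0,2.5,4,100],[0,0,0,0,2.5,4,100]]' && python3 -m creep '[[0,0,0,0,3,3.9,100],[0,0,0,0,3,3.8,100],[0,0,0,0,4.5,1,100],[0,0,0,0,4.8,0,100],[0,0,0,0,4.8,0,100],[0,0,0,0,4.8,0,100],[0,0,0,0,4.8,0,100],[0,0,0,0,4.8,0,100]]' && python3 -m creep '[[0,0,0,0,4.8,0,100],[0,0,0,0,4.8,0,100],[0,0,0,0,4.8,0,100],[0,0,0,0,4.8,0,100],[0,0,0,0,4.8,0,100],[0,0,0,0,4.8,0,100],[0,0,0,0,4.8,0,100],[0,0,0,0,0,0,100]]'
```

```text
time_s: 1.6
tcp_pos: [0.3754, -0.526, 0.3309]
eef_rot: [-37.2, 90.0, -37.2]
contact_force: [0.3, -1.4, 0.0]
gripper_width: 0.0876
time_s: 2.4
tcp_pos: [0.4607, -0.1805, 0.3308]
eef_rot: [-0.4, 90.0, -0.4]
contact_force: [1.5, 0.7, -0.0]
gripper_width: 0.0877
time_s: 3.2
tcp_pos: [0.461, 0.1583, 0.3302]
eef_rot: [112.3, 90.0, 112.5]
contact_force: [0.2, -1.0, -2.1]
gripper_width: 0.0876
```

Run:
```python
from go import *
print(R0().as_matrix().round(3)); print(to([.468,.412,.33],yaw=90))
im,d=r.capture("wrist"); info=r.camera_info("wrist"); cv2.imwrite("pics/w1.png",im); np.savez("w1.npz",im=im,d=d,**info)
```

```text
[[-0.    -0.004  1.   ]
 [ 0.     1.     0.004]
 [-1.     0.    -0.   ]]
(array([ 0.004, -0.   , -0.   ]), array([2.000e-02, 2.537e+01, 7.000e-01]), array([ 0.03, 25.37,  0.81]))
```

View pics/w1.png

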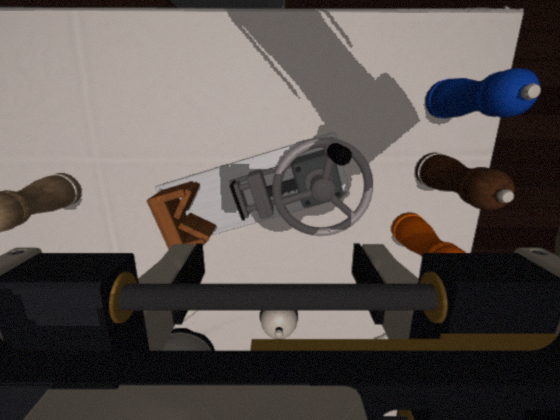

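The wrist view shows the dark mill at (465,180), the wheel hub at (322,188), the knob at (339,154), the jaw and pad at (245,195) and the vee at (180,215). I'll refine the clamp pose from this depth.

Run:
```python
from m import *
z=np.load("w1.npz"); info={k:z[k] for k in("fovy","cx","cy","camera_from_world")}
def cl(b):
    v,u=np.mgrid[b[1]:b[3],b[0]:b[2]]; d=z["d"][b[1]:b[3],b[0]:b[2]]; k=d>0
    return world(0,u[k],v[k],d[k],info), z["im"][b[1]:b[3],b[0]:b[2]][k]
p,im=cl((140,125,385,240)); 
k=(p[:,2]>.112)&(p[:,2]<.123)&(im.max(1)>60); q=p[k]
f=lambda s:np.hypot(q[:,0]-s[0],q[:,1]-s[1])-s[2]
k2=np.hypot(q[:,0]-.474,q[:,1]-.216)>.05; q=q[k2]; print("rim",len(q),cv2.minEnclosingCircle((q[:,:2]*1000).astype(np.float32)),least_squares(f,[.474,.216,.06],loss="soft_l1",f_scale=.002).x)
q=p[(p[:,2]>.128)&(p[:,2]<.185)]; print("knob",len(q),q[:,2].max(),circ(q[q[:,2]<.172],.0105)); q=q[q[:,2]>.172]; print(q.mean(0),cv2.minEnclosingCircle((q[:,:2]*1000).astype(np.float32)))
q=p[(p[:,2]>.064)&(p[:,2]<.076)&(p[:,1]<.045)]; print("vee",cv2.minAreaRect((q[:,:2]*1000).astype(np.float32)),q[:,2].mean())
th=np.radians(17.2); X=np.array([np.cos(th),np.sin(th)]);Y=np.array([-np.sin(th),np.cos(th)]); o=np.array([.505,.1157])
a=(p[:,:2]-o)@X; b=(p[:,:2]-o)@Y
q=(abs(a)<.05)&(p[:,2]>.05)&(p[:,2]<.064)&(b>-.06)&(b<.04); print("jaw/pad y",np.percentile(b[q],[0,2,5,25,50,95]),np.percentile(a[q],[1,99]))
for lo,hi in((.02,.04),(.04,.056),(.056,.064)):
  q=(abs(a)<.025)&(p[:,2]>lo)&(p[:,2]<hi)&(b>-.05)&(b<.04); print(lo,np.percentile(b[q],[0,2,5,10,50]) if q.sum() else 0)
q=(p[:,2]>.006)&(p[:,2]<.015); print("plate x",np.percentile(a[q],[1,99]),np.percentile(b[q],[1,99]))
p,im=cl((405,145,520,220)); q=p[(p[:,2]>.13)&(p[:,2]<.157)]; print("mill",len(q),circ(q,.0253))
```

```text
rim 2504 ((474.2247009277344, 215.06063842773438), 65.78729248046875) [0.47246102 0.21465665 0.05947461]
knob 424 0.1797618980211506 (array([0.42336425, 0.22545081]), np.float64(0.00019541714438204994))
[0.42250862 0.22429641 0.17655102] ((422.77301025390625, 225.00054931640625), 10.294961929321289)
vee ((532.6845092773438, 3.429973602294922), (85.65371704101562, 66.24437713623047), 12.730195045471191) 0.06891524733840987
jaw/pad y [-0.02481821 -0.02367693 -0.02226705 -0.01462568  0.01077535  0.02538765] [-0.03513136  0.03263618]
0.02 [-0.01343203 -0.01315162 -0.01302675 -0.01294976  0.02604173]
0.04 [-0.02481821 -0.01914722 -0.01826491 -0.01690922 -0.00939461]
0.056 [-0.02464516 -0.02375329 -0.02264824 -0.02130772  0.01213255]
plate x [-0.0551874   0.05327086] [-0.14034166  0.15141082]
mill 989 (array([0.46827958, 0.41397649]), np.float64(0.0028984402058860096))
```

```bash
python3 -m creep '[[0,0,0,0,4.8,0.1,100],[0,0,0,0,4.8,0.1,100],[0,0,0,0,4.8,0.1,100],[0,0,0,0,4.8,0.1,100],[0,0,0,0,2.0,0.1,100],[0,0,0,0,0,0,100]]'
python3 - <<'E'
from go import *
print(to([.468,.412,.33],yaw=90))
E
```

```text
time_s: 3.85
tcp_pos: [0.4664, 0.3672, 0.3294]
eef_rot: [-125.7, 89.9, -125.7]
contact_force: [-0.1, 0.8, -0.6]
gripper_width: 0.0874
(array([ 0.001, -0.001,  0.001]), array([-0.06,  4.48,  0.16]), array([-0.07,  4.48,  0.16]))
```

```bash
python3 -m creep '[[0,0,0,0,4.5,0.2,100],[0,0,0,4.6,0,0,100],[0,0,0,4.6,0,0,100],[0,0,0,4.0,0,0,100],[0,0,0,0,0,0,100],[0,0,0,0,0,0,100]]'
python3 - <<'E'
from go import *
from m import circ
print(R0().as_matrix().round(3),to([.468,.413,.124],yaw=90))
im,d=r.capture("wrist"); info=r.camera_info("wrist"); cv2.imwrite("pics/w2.png",im)
v,u=np.mgrid[0:230,0:560]; p=world(0,u,v,d[:230],info); k=(d[:230]>0)&(p[...,2]>.13)&(p[...,2]<.157)&(np.hypot(p[...,0]-.468,p[...,1]-.413)<.035)
print(k.sum(), circ(p[k],.0255) if k.sum() else 0)
E
```

```text
time_s: 4.45
tcp_pos: [0.4692, 0.4097, 0.1999]
eef_rot: [-42.0, 89.9, -42.1]
contact_force: [0.3, -0.5, 1.3]
gripper_width: 0.0878
[[ 0.001  0.001  1.   ]
 [-0.001  1.    -0.001]
 [-1.    -0.001  0.001]] (array([-0.001,  0.001,  0.001]), array([ 7.59,  0.33, -0.12]), array([ 7.59,  0.33, -0.12]))
1180 (array([0.47122609, 0.41539285]), np.float64(0.0023602096602543857))
```

View pics/w2.png

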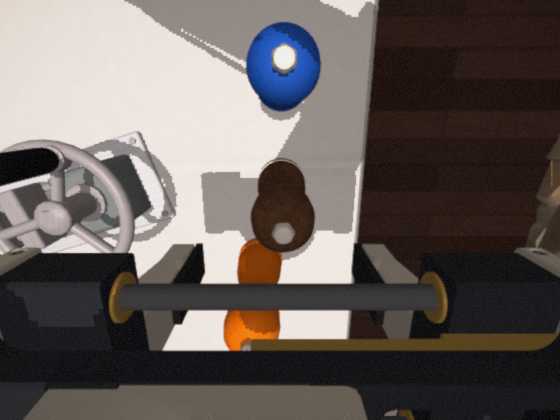

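The dark mill is at (283,215), between the fingers with its nut at (283,233). Orange and blue stand clear of the fingers. Next I descend and grip.

```bash
python3 -m creep '[[0,0,0,2,0.35,0.05,100],[0,0,0,3,0,0,100],[0,0,0,2.6,0,0,100],[0,0,0,0,0,0,100],[0,0,0,0,0,0,20],[0,0,0,0,0,0,20],[0,0,0,0,0,0,20],[0,0,0,0,0,0,20]]' 25; python3 -m creep '[[0,0,0,0,0,0,20],[0,0,0,0,0,0,20],[0,0,0,0,0,0,20]]'
python3 - <<'E'
from go import *
print(to([.468,.413,.33],yaw=90))
E
```

```text
time_s: 5.3
tcp_pos: [0.4692, 0.4148, 0.124]
eef_rot: [54.1, 89.9, 54.1]
contact_force: [-0.2, -0.2, -0.5]
gripper_width: 0.0611
time_s: 5.6
tcp_pos: [0.469, 0.4144, 0.123]
eef_rot: [30.4, 90.0, 30.4]
contact_force: [-1.0, 0.3, 2.6]
gripper_width: 0.0477
(array([-0.   ,  0.001, -0.   ]), array([-20.7 ,  -0.14,  -0.1 ]), array([-20.7 ,  -0.14,  -0.09]))
```

```bash
python3 -m creep '[[0,0,0,0,0,0,20],[0,0,0,-1,0,0,20],[0,0,0,-3,0,0,20],[0,0,0,-4,0,0,20],[0,0,0,-4,0,0,20],[0,0,0,-4,0,0,20],[0,0,0,-3,0,0,20],[0,0,0,-1.5,0,0,20]]'; python3 -m creep '[[0,0,0,0,-1.6,0.2,20],[0,0,0,0,-3,0.4,20],[0,0,0,0,-4,0.6,20],[0,0,0,0,-4,0.65,20],[0,0,0,0,-4,0.65,20],[0,0,0,0,-4,0.65,20],[0,0,0,0,-4,0.65,20],[0,0,0,0,-4,0.6,20]]';python3 -m creep '[[0,0,0,0,-4,0.65,20],[0,0,0,0,-2.5,0.4,20],[0,0,0,0,-1.5,0.2,20],[0,0,0,0,0,0,20],[0,0,0,0,0,0,20],[0,0,0,0,0,0,20]]'
python3 - <<'E'
from go import *
print(to([.5256,.0488,.133],yaw=90)); print(R0().as_matrix().round(3))
im,d=r.capture("side"); np.savez("side3.npz",im=im,d=d); a=cv2.resize(im[80:320,200:400],None,fx=2,fy=2)
im,d=r.capture("wrist"); b=cv2.resize(im,None,fx=.7,fy=.7); 
c=np.zeros((480,795,3),np.uint8); c[:,:400]=a; c[:294,402:794]=b; cv2.imwrite("pics/c3.png",c)
E
```

```text
time_s: 6.4
tcp_pos: [0.4691, 0.4146, 0.3314]
eef_rot: [53.0, 89.8, 53.0]
contact_force: [0.4, -1.0, -2.2]
gripper_width: 0.048
time_s: 7.2
tcp_pos: [0.5118, 0.1259, 0.3268]
eef_rot: [-164.7, 89.9, -164.8]
contact_force: [1.7, -0.4, -1.6]
gripper_width: 0.0479
time_s: 7.8
tcp_pos: [0.525, 0.0489, 0.3273]
eef_rot: [167.3, 90.0, 167.3]
contact_force: [0.8, -0.5, -1.5]
gripper_width: 0.0477
(array([ 0., -0., -0.]), array([ 1.943e+01, -1.000e-02,  6.000e-02]), array([19.43, -0.02,  0.07]))
[[-0. -0.  1.]
 [ 0.  1.  0.]
 [-1.  0. -0.]]
```

View pics/c3.png

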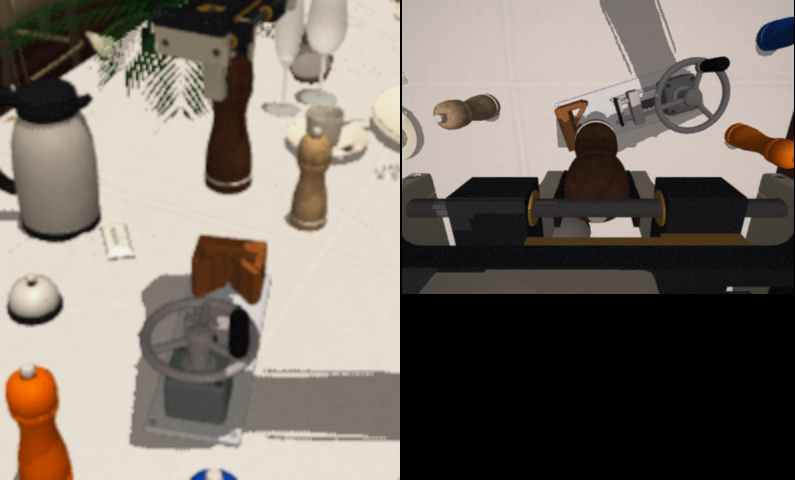

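The mill hangs upright in the grip (side crop, 230,125) above the clamp, and the bystanders are untouched. Now I lower it.

```bash
python3 -m creep '[[0,0,0,2,0,0,20],[0,0,0,4,0,0,20],[0,0,0,4,0,0,20],[0,0,0,4,0,0,20],[0,0,0,3,0,0,20],[0,0,0,1.2,0,0,20],[0,0,0,0.4,0,0,20],[0,0,0,0,0,0,20]]'; python3 -m creep '[[0,0,0,0.3,0,0,20],[0,0,0,0.2,0,0,20],[0,0,0,0.1,0,0,20],[0,0,0,0,0,0,20],[0,0,0,0,0,0,20]]'
```

```text
time_s: 8.7
tcp_pos: [0.5258, 0.0488, 0.1423]
eef_rot: [-2.5, 90.0, -2.5]
contact_force: [0.2, 0.8, -1.7]
gripper_width: 0.0475
time_s: 9.2
tcp_pos: [0.5253, 0.0483, 0.1358]
eef_rot: [19.8, 90.0, 19.8]
contact_force: [-0.1, 0.2, -0.5]
gripper_width: 0.0475
```

```bash
for i in 1 2 ; do python3 -m creep '[[0,0,0,0.1,0,0,20],[0,0,0,0,0,0,20],[0,0,0,0,0,0,20]]'; done
```

```text
time_s: 9.5
tcp_pos: [0.5252, 0.0482, 0.1346]
eef_rot: [-125.7, 90.0, -125.7]
contact_force: [-1.3, -1.0, -1.4]
gripper_width: 0.0476
time_s: 9.8
tcp_pos: [0.5251, 0.0483, 0.1335]
eef_rot: [-149.6, 90.0, -149.6]
contact_force: [-0.4, 0.6, -1.6]
gripper_width: 0.0477
```

```bash
python3 -m creep '[[0,0,0,0.1,0,0,20],[0,0,0,0,0,0,20],[0,0,0,0,0,0,20]]'; python3 -m creep '[[0,0,0,0.05,0,0,20],[0,0,0,0,0,0,20],[0,0,0,0,0,0,20]]'
```

```text
time_s: 10.1
tcp_pos: [0.5255, 0.0483, 0.133]
eef_rot: [4.9, 90.0, 4.9]
contact_force: [-0.2, -0.6, 2.5]
gripper_width: 0.0477
time_s: 10.4
tcp_pos: [0.5258, 0.0483, 0.1329]
eef_rot: [4.1, 89.9, 4.1]
contact_force: [-0.5, -0.9, 6.1]
gripper_width: 0.0476
```

```bash
python3 -m creep '[[0,0,0,-0.07,0,0,20],[0,0,0,0,0,0,57],[0,0,0,0,0,0,62],[0,0,0,0,0,0,72],[0,0,0,0,0,0,100],[0,0,0,0,0,0,100],[0,0,0,0,0,0,100],[0,0,0,0,0,0,100]]'; python3 -m creep '[[0,0,0,-2,0,0,100],[0,0,0,-4,0,0,100],[0,0,0,-4,0,0,100],[0,0,0,-2,0,0,100],[0,0,0,0,3,-2,100],[0,0,0,0,4,-2.4,100],[0,0,0,0,4,-2.4,100],[0,0,0,0,0,0,100]]'
python3 - <<'E'
from go import *
from m import circ
print(r.get_state()["tcp_pos"],R0().as_matrix().round(3))
im,d=r.capture("side"); a=cv2.resize(im[100:320,220:400],None,fx=2,fy=2)
i=r.camera_info("side"); v,u=np.mgrid[0:420,0:560]
def rep(d,i,n):
    p=world(0,u,v,d,i)
    for lo,hi,R in((.145,.165,.0255),(.012,.02,.0285)):
        k=(d>0)&(p[...,2]>lo)&(p[...,2]<hi)&(np.hypot(p[...,0]-.5256,p[...,1]-.0488)<.034); print(n,k.sum(),circ(p[k],R) if k.sum()>5 else 0)
    return p
rep(d,i,"side")
im,d=r.capture("wrist"); i=r.camera_info("wrist"); np.savez("w4.npz",im=im,d=d,**i); p=rep(d,i,"wrist")
k=(d>0)&(p[...,2]>.172)&(p[...,2]<.182)&(np.hypot(p[...,0]-.423,p[...,1]-.225)<.02); print("knobtop",k.sum(),p[k].mean(0) if k.any() else 0)
b=cv2.resize(im,None,fx=.75,fy=.75); c=np.zeros((440,785,3),np.uint8); c[:,:360]=a; c[:315,362:782]=b; cv2.imwrite("pics/c4.png",c)
im,d=r.capture("top"); rep(d,r.camera_info("top"),"top")
E
```

```text
time_s: 11.2
tcp_pos: [0.5252, 0.0483, 0.1327]
eef_rot: [163.0, 90.0, 163.0]
contact_force: [-0.3, -0.2, 0.7]
gripper_width: 0.0859
time_s: 12.0
tcp_pos: [0.4552, 0.1617, 0.2532]
eef_rot: [67.0, 89.9, 67.2]
contact_force: [0.1, -1.0, 0.7]
gripper_width: 0.0875
[0.45522656 0.16171585 0.25318498] [[ 0.001 -0.004  1.   ]
 [ 0.002  1.     0.004]
 [-1.     0.002  0.001]]
side 73 (array([0.52547621, 0.04733088]), np.float64(0.0019430111136207466))
side 4 0
wrist 363 (array([0.52632734, 0.04952609]), np.float64(0.0017526584429671524))
wrist 90 (array([0.52490152, 0.04620794]), np.float64(0.0010532880264347377))
knobtop 462 [0.42307733 0.22513682 0.17640344]
top 101 (array([0.52615271, 0.04555844]), np.float64(0.004787109437763074))
top 13 (array([0.52419737, 0.05073036]), np.float64(0.0031741046961238284))
```

View pics/c4.png

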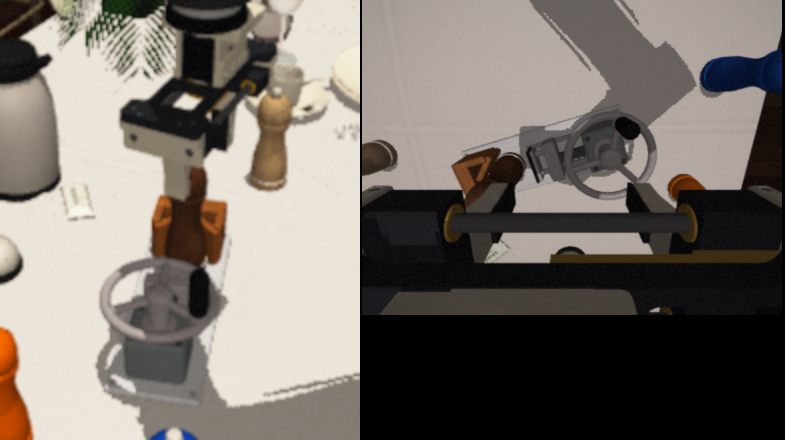

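The mill stands upright and released in front of the vee (side crop, 190,220), and the knob is clear. Next is the knob.

```bash
python3 -m creep '[[0,0,0,0,3.2,-1.6,100],[0,0,0,0,3.15,-1.6,100],[0,0,0,4,0,0,60],[0,0,0,4,0,0,60],[0,0,0,2,0,0,60],[0,0,0,0,0,0,60]]'
python3 - <<'E'
from go import *
print(to([.4231,.2253,.136],yaw=90))
c=np.array([.4742,.2150]); a=np.radians(168.6-15*np.arange(28)); P=c+.0521*np.c_[np.cos(a),np.sin(a)]
for k,q in enumerate(np.diff(P,axis=0)*100): print(k,"y %.2f z %.2f"%(q[1],q[0]),(P[k+1]*1000).round(1))
E
```

```text
time_s: 12.75
tcp_pos: [0.4244, 0.2194, 0.1499]
eef_rot: [-133.8, 89.6, -133.9]
contact_force: [-0.4, 0.6, 0.7]
gripper_width: 0.0612
(array([-0.002, -0.004,  0.004]), array([ 1.39,  0.59, -0.13]), array([ 1.39,  0.6 , -0.12]))
0 y 1.29 z 0.44 [427.5 238.2]
1 y 1.13 z 0.76 [435.1 249.5]
2 y 0.89 z 1.02 [445.4 258.4]
3 y 0.60 z 1.22 [457.6 264.4]
4 y 0.26 z 1.33 [470.9 267. ]
5 y -0.09 z 1.36 [484.5 266.1]
6 y -0.44 z 1.29 [497.4 261.7]
7 y -0.76 z 1.13 [508.7 254.1]
8 y -1.02 z 0.89 [517.6 243.8]
9 y -1.22 z 0.60 [523.6 231.6]
10 y -1.33 z 0.26 [526.2 218.3]
11 y -1.36 z -0.09 [525.3 204.7]
12 y -1.29 z -0.44 [520.9 191.8]
13 y -1.13 z -0.76 [513.3 180.5]
14 y -0.89 z -1.02 [503.  171.6]
15 y -0.60 z -1.22 [490.8 165.6]
16 y -0.26 z -1.33 [477.5 163. ]
17 y 0.09 z -1.36 [463.9 163.9]
18 y 0.44 z -1.29 [451.  168.3]
19 y 0.76 z -1.13 [439.7 175.9]
20 y 1.02 z -0.89 [430.8 186.2]
21 y 1.22 z -0.60 [424.8 198.4]
22 y 1.33 z -0.26 [422.2 211.7]
23 y 1.36 z 0.09 [423.1 225.3]
24 y 1.29 z 0.44 [427.5 238.2]
25 y 1.13 z 0.76 [435.1 249.5]
26 y 0.89 z 1.02 [445.4 258.4]
```

```bash
python3 -m creep '[[0,0,0,0.6,0.55,-0.1,60],[0,0,0,0.75,0,0,60],[0,0,0,0,0,0,60],[0,0,0,0,0,0,60]]' 12
python3 - <<'E'
from go import *
print(to([.4231,.2253,.136],yaw=90))
E
```

```text
time_s: 13.15
tcp_pos: [0.4245, 0.2275, 0.1398]
eef_rot: [43.4, 90.0, 43.4]
contact_force: [-0.4, -0.1, 0.2]
gripper_width: 0.0527
(array([-0.   ,  0.001, -0.001]), array([ 0.38, -0.22, -0.14]), array([ 0.38, -0.22, -0.14]))
```

```bash
python3 -m creep '[[0,0,0,0.3,-0.2,-0.14,60],[0,0,0,0,0,0,0],[0,0,0,0,0,0,0],[0,0,0,0,0,0,0],[0,0,0,0,0,0,0],[0,0,0,0,0,0,0],[0,0,0,0,0,0,0]]' 12
python3 - <<'E'
from go import *
print(to([.4231,.2253,.136],yaw=90))
E
```

```text
time_s: 13.85
tcp_pos: [0.4229, 0.2255, 0.1363]
eef_rot: [66.9, 90.0, 66.9]
contact_force: [-0.7, 0.8, 0.2]
gripper_width: 0.0203
(array([-0.,  0., -0.]), array([ 0.03, -0.02,  0.02]), array([ 0.03, -0.02,  0.02]))
```

Gripped (20 mm opening). Start winding, first 8 rows = 120°.

```bash
python3 -m creep '[[0,0,0,0,1.29,0.44,0],[0,0,0,0,1.13,0.76,0],[0,0,0,0,0.89,1.02,0],[0,0,0,0,0.60,1.22,0],[0,0,0,0,0.26,1.33,0],[0,0,0,0,-0.09,1.36,0],[0,0,0,0,-0.44,1.29,0],[0,0,0,0,-0.76,1.13,0]]'; python3 -m creep '[[0,0,0,0,0,0,0],[0,0,0,0,0,0,0]]'
```

```text
time_s: 14.65
tcp_pos: [0.5097, 0.2544, 0.1364]
eef_rot: [45.0, 89.9, 45.0]
contact_force: [-1.8, 2.6, 4.7]
gripper_width: 0.0204
time_s: 14.85
tcp_pos: [0.5099, 0.2538, 0.1364]
eef_rot: [23.2, 89.9, 23.1]
contact_force: [6.1, 2.4, -2.5]
gripper_width: 0.0207
```

```bash
python3 -m creep '[[0,0,0,0,-1.02,0.85,0],[0,0,0,0,-1.22,0.55,0],[0,0,0,0,-1.33,0.26,0],[0,0,0,0,-1.36,-0.09,0],[0,0,0,0,-1.29,-0.44,0],[0,0,0,0,-1.13,-0.76,0],[0,0,0,0,-0.89,-1.02,0],[0,0,0,0,-0.60,-1.22,0]]'; python3 -m creep '[[0,0,0,0,0,0,0],[0,0,0,0,0,0,0]]'
python3 - <<'E'
from m import *
im,d=r.capture("top"); i=r.camera_info("top"); 
v,u=np.mgrid[0:420,0:560]; p=world(0,u,v,d,i)
k=(d>0)&(p[...,2]>.145)&(p[...,2]<.165)&(np.hypot(p[...,0]-.5256,p[...,1]-.0488)<.034); print(k.sum(),circ(p[k],.0255))
cv2.imwrite("pics/c5.png",cv2.resize(im[150:290,200:360],None,fx=4,fy=4))
E
```

```text
time_s: 15.65
tcp_pos: [0.4887, 0.166, 0.1364]
eef_rot: [74.6, 89.8, 74.5]
contact_force: [-2.7, 15.7, -0.8]
gripper_width: 0.0207
time_s: 15.85
tcp_pos: [0.4876, 0.1659, 0.1363]
eef_rot: [117.9, 89.9, 117.9]
contact_force: [-4.5, 8.0, 2.4]
gripper_width: 0.0207
83 (array([0.52496145, 0.04646576]), np.float64(0.004789399079985833))
```

View pics/c5.png

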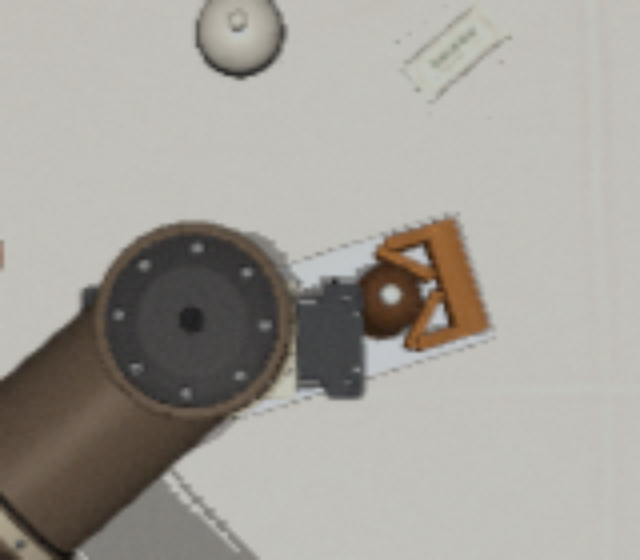

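The mill is upright in the vee mouth at (390,295) in the crop. The gripper's body hides the pad. I'll wind 90° more in slower rows, then check.

```bash
python3 -m creep '[[0,0,0,0,-0.16,-1.33,0],[0,0,0,0,0.12,-1.36,0],[0,0,0,0,0.44,-1.29,0],[0,0,0,0,0.76,-1.13,0],[0,0,0,0,1.02,-0.83,0],[0,0,0,0,0,0,0],[0,0,0,0,0,0,0]]'; python3 -m creep '[[0,0,0,0,1.2,-0.5,0],[0,0,0,0,0,0,0],[0,0,0,0,0,0,0]]'
```

```text
time_s: 16.6
tcp_pos: [0.4299, 0.1881, 0.1364]
eef_rot: [46.0, 89.9, 46.1]
contact_force: [5.4, 5.6, -2.8]
gripper_width: 0.0207
time_s: 16.9
tcp_pos: [0.4247, 0.1991, 0.1364]
eef_rot: [51.7, 90.0, 51.7]
contact_force: [2.2, 2.3, 1.6]
gripper_width: 0.0208
```

Run:
```python
from m import *
S=r.get_state()["tcp_pos"]; v_=S[:2]-[.4742,.2150]; print(S,np.hypot(*v_),np.degrees(np.arctan2(v_[1],v_[0])))
out=[]
for c in("wrist","side"):
    im,d=r.capture(c); i=r.camera_info(c); np.savez(c+"6.npz",im=im,d=d,**i)
    v,u=np.mgrid[0:420,0:560]; p=world(0,u,v,d,i)
    k=(d>0)&(p[...,2]>.145)&(p[...,2]<.165)&(np.hypot(p[...,0]-.5265,p[...,1]-.046)<.034); print(c,k.sum(),circ(p[k],.0255) if k.sum()>5 else 0)
    out.append(im)
a=cv2.resize(out[0],(480,360)); b=cv2.resize(out[1][140:320,250:400],(300,360)); cv2.imwrite("pics/c6.png",np.hstack([a,b]))
```

```text
[0.42465363 0.19914673 0.13636075] 0.05202084618070222 -162.25697538636072
wrist 0 0
side 80 (array([0.52316537, 0.04175874]), np.float64(0.0021708319195583065))
```

View pics/c6.png

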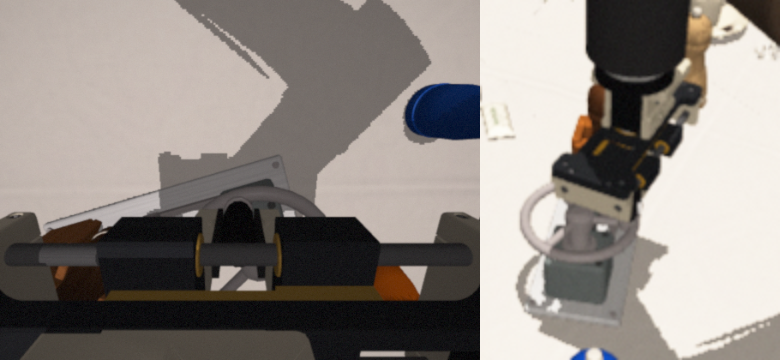

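The mill and pad are hidden by the gripper. I'll let go of the knob, since the wheel stays put, and rise to look from above.

```bash
python3 -m creep '[[0,0,0,0,0,0,60],[0,0,0,0,0,0,60],[0,0,0,0,0,0,60],[0,0,0,-3,0,0,60],[0,0,0,-4.5,0,0,60],[0,0,0,-4.5,0,0,60],[0,0,0,-4.5,-1,1,60],[0,0,0,-3,-3,2,60]]'; python3 -m creep '[[0,0,0,0,-3,1,60],[0,0,0,0,0,0,60],[0,0,0,0,0,0,60]]'
python3 - <<'E'
from m import *
print(r.get_state()["tcp_pos"])
c="wrist"; im,d=r.capture(c); i=r.camera_info(c); np.savez("w7.npz",im=im,d=d,**i)
v,u=np.mgrid[0:420,0:560]; p=world(0,u,v,d,i); g=d>0
for lo,hi,R in((.142,.165,.0255),(.011,.022,.0285)):
    k=g&(p[...,2]>lo)&(p[...,2]<hi)&(np.hypot(p[...,0]-.5265,p[...,1]-.044)<.036); print("mill",k.sum(),circ(p[k],R) if k.sum()>5 else 0)
k=g&(p[...,2]>.174)&(p[...,2]<.181)&(np.hypot(p[...,0]-.4742,p[...,1]-.215)<.07); print("knob",p[k].mean(0))
th=np.radians(17.2); X=np.array([np.cos(th),np.sin(th)]);Y=np.array([-np.sin(th),np.cos(th)]); o=np.array([.5052,.1147])
q=p[...,:2]-o; a=q@X; b=q@Y
k=g&(abs(a)<.036)&(p[...,2]>.052)&(p[...,2]<.066)&(b>-.075)&(b<.04)
print("seat",o-.075*Y)
for a0 in(-.034,-.028,-.02,.02,.028,.034):
    kk=k&(abs(a-a0)<.004); print(a0,kk.sum(),np.percentile(b[kk],[0,3,10,50,97]).round(4) if kk.sum() else 0)
cv2.imwrite("pics/c7.png",cv2.resize(im[80:290,60:400],None,fx=2.2,fy=2.2))
E
```

```text
time_s: 17.8
tcp_pos: [0.4554, 0.1602, 0.3347]
eef_rot: [35.0, 89.8, 35.2]
contact_force: [1.6, -0.5, -0.2]
gripper_width: 0.0523
time_s: 18.1
tcp_pos: [0.465, 0.1287, 0.3308]
eef_rot: [-162.9, 89.9, -163.0]
contact_force: [0.6, 1.2, -0.4]
gripper_width: 0.0528
[0.46495127 0.12869494 0.33083543]
mill 569 (array([0.52746628, 0.04509845]), np.float64(0.0024028350616775653))
mill 61 (array([0.52408078, 0.04552983]), np.float64(0.0023907780219250083))
knob [0.4248755  0.19961671 0.17695649]
seat [0.5273781  0.04305412]
-0.034 53 [-0.0189 -0.0182 -0.0165 -0.0085  0.0016]
-0.028 141 [-0.0748 -0.0728 -0.0687 -0.0159  0.0018]
-0.02 156 [-0.0633 -0.0607 -0.0567 -0.0322  0.0014]
0.02 115 [-0.0594 -0.0503 -0.0414 -0.0146  0.0016]
0.028 97 [-0.044  -0.0422 -0.0395 -0.0116  0.0022]
0.034 43 [-0.0419 -0.0348 -0.018  -0.0092  0.0022]
```

View pics/c7.png

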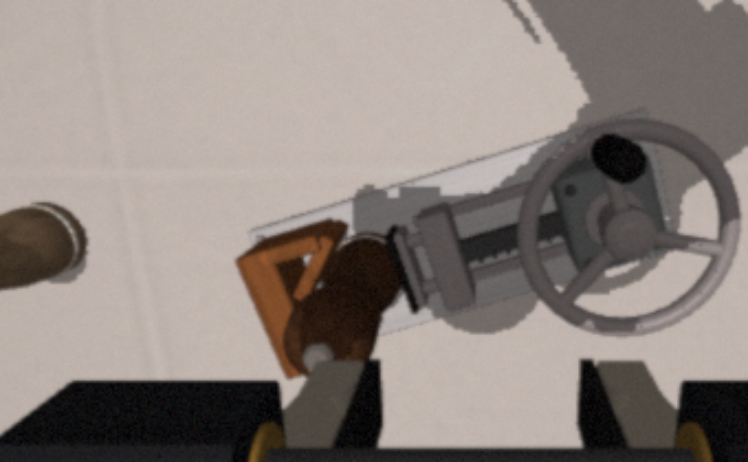

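The mill is in the vee and the pad (black edge at 400,270) is at or near it. To measure spring compression, I'll rectify the before and after views into the stand frame at z = 58 mm.

```bash
cat > rect.py <<'E'
from m import *
import sys
th=np.radians(17.2); X=np.array([np.cos(th),np.sin(th),0]);Y=np.array([-np.sin(th),np.cos(th),0]); o=np.array([.5052,.1147,0])
def rect(n):
    z=np.load(n); i={k:z[k] for k in("fovy","cx","cy","camera_from_world")}
    sc=.00025; b=np.arange(-.08,.04,sc); a=np.arange(-.04,.04,sc)
    A,B=np.meshgrid(a,b,indexing="ij"); W=o+A[...,None]*X+B[...,None]*Y; W[...,2]=.058
    f=210/np.tan(np.radians(i["fovy"])/2); T=i["camera_from_world"]; C=W@T[:3,:3].T+T[:3,3]
    U=(i["cx"]+f*C[...,0]/C[...,2]).astype(np.float32); V=(i["cy"]+f*C[...,1]/C[...,2]).astype(np.float32)
    return cv2.remap(z["im"],U,V,cv2.INTER_LINEAR)
E
python3 - <<'E'
from rect import *
L=[]
for n in("w1.npz","w7.npz"):
    im=cv2.resize(rect(n),None,fx=1.6,fy=.9)
    for mm in range(-80,40,10):
        x=int((mm+80)*6.4); cv2.line(im,(x,0),(x,8 if mm%20 else 18),(0,0,255),1)
    L.append(im)
c=np.vstack(L); print(c.shape); cv2.imwrite("pics/c8.png",c)
E
```

```text
(576, 768, 3)
```

View pics/c8.png

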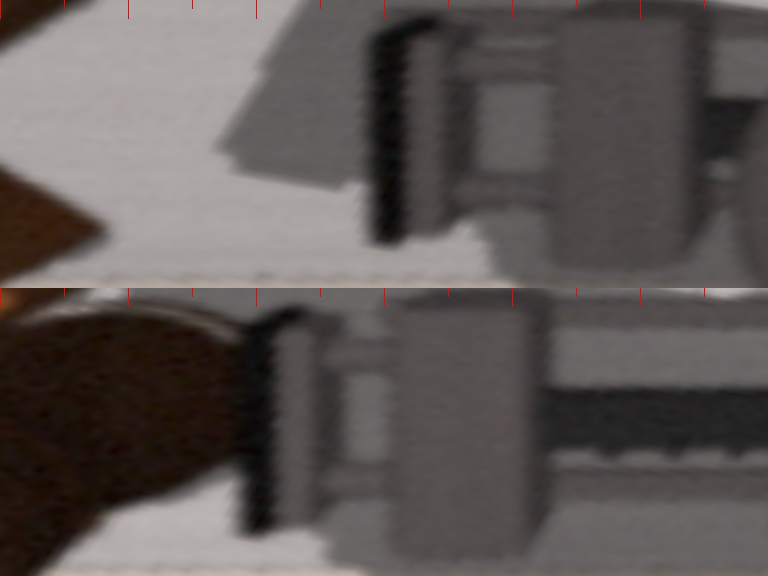

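Before winding, the pad face to jaw distance was about 180 px (6.4 px/mm). Now it is about 145 px, so the spring is pushed back about 5.5 mm with the mill touching the pad. That agrees with the wheel angle: 331° gives 27.6 mm against a gap of about 23 mm. Another 30° (2.5 mm) brings it to about 8 mm.

```bash
python3 -m creep '[[0,0,0,0,2.4,-1.4,60],[0,0,0,0,2.4,-1.3,60],[0,0,0,0,2.3,-1.3,60],[0,0,0,4,0,0,60],[0,0,0,4,0,0,60],[0,0,0,4,0,0,60],[0,0,0,3,0,0,60],[0,0,0,0,0,0,60]]'
python3 - <<'E'
from go import *
print(to([.4249,.1996,.137],yaw=90))
E
```

```text
time_s: 18.95
tcp_pos: [0.4224, 0.1991, 0.1772]
eef_rot: [-138.1, 89.5, -138.0]
contact_force: [-0.1, -0.5, -0.3]
gripper_width: 0.0526
(array([ 0.   , -0.006,  0.006]), array([4.02, 0.05, 0.25]), array([4.02, 0.07, 0.27]))
```

```bash
python3 -m creep '[[0,0,0,2,0,0.15,60],[0,0,0,1.9,0,0,60],[0,0,0,0,0,0,60],[0,0,0,0,0,0,60]]'
python3 - <<'E'
from go import *
print(to([.4249,.1996,.137],yaw=90))
E
```

```text
time_s: 19.35
tcp_pos: [0.4271, 0.2012, 0.1436]
eef_rot: [7.4, 90.0, 7.5]
contact_force: [0.4, -0.5, 1.3]
gripper_width: 0.0524
(array([ 0.001,  0.001, -0.   ]), array([ 0.66, -0.16, -0.22]), array([ 0.66, -0.16, -0.22]))
```

```bash
python3 -m creep '[[0,0,0,0.6,-0.15,-0.2,60],[0,0,0,0,0,0,0],[0,0,0,0,0,0,0],[0,0,0,0,0,0,0],[0,0,0,0,0,0,0],[0,0,0,0,0,0,0]]' 12; python3 -m creep '[[0,0,0,0,0.67,-0.16,0],[0,0,0,0,0.67,-0.1,0],[0,0,0,0,0.68,0.03,0],[0,0,0,0,0.68,0.09,0],[0,0,0,0,0,0,0],[0,0,0,0,0,0,0]]'
```

```text
time_s: 19.95
tcp_pos: [0.4248, 0.1991, 0.1364]
eef_rot: [41.6, 90.0, 41.6]
contact_force: [-0.5, 0.6, 0.5]
gripper_width: 0.021
time_s: 20.55
tcp_pos: [0.4231, 0.2273, 0.1364]
eef_rot: [93.8, 89.9, 93.9]
contact_force: [-4.4, 2.1, 4.6]
gripper_width: 0.0205
```

Release, rise and check from the same viewpoint.

```bash
python3 -m creep '[[0,0,0,0,0,0,60],[0,0,0,0,0,0,60],[0,0,0,0,0,0,60],[0,0,0,-3,0,0,60],[0,0,0,-4.5,0,0,60],[0,0,0,-4.5,0,0,60],[0,0,0,-4.5,-1,1,60],[0,0,0,-3,-4,2,60]]'; python3 -m creep '[[0,0,0,0,-4.7,1,60],[0,0,0,0,0,0,60],[0,0,0,0,0,0,60]]'
python3 - <<'E'
from rect import *
print(r.get_state()["tcp_pos"])
im,d=r.capture("wrist"); i=r.camera_info("wrist"); np.savez("w9.npz",im=im,d=d,**i)
v,u=np.mgrid[0:420,0:560]
p=world(0,u,v,d,i); g=d>0
k=g&(p[...,2]>.174)&(p[...,2]<.181)&(np.hypot(p[...,0]-.4742,p[...,1]-.215)<.07); print("knob",p[k].mean(0))
im2,d2=r.capture("side"); p2=world(0,u,v,d2,r.camera_info("side"))
im3,d3=r.capture("top"); 
for n,P,D in(("wrist",p,d),("side",p2,d2)):
  for lo,hi,R in((.142,.165,.0255),(.011,.022,.0285)):
    k=(D>0)&(P[...,2]>lo)&(P[...,2]<hi)&(np.hypot(P[...,0]-.5265,P[...,1]-.044)<.036); print(n,k.sum(),circ(P[k],R) if k.sum()>5 else 0)
for q in("salt_mill","service_bell","favour_1"): print(q,[(np.round(x["rect"]).tolist(),round(x["score"],2)) for x in r.look_for(q,"top")[:1]])
L=[cv2.resize(rect(n),None,fx=1.6,fy=.7) for n in("w1.npz","w9.npz")]
s=cv2.resize(im2[130:310,220:400],(224,224)); w=cv2.resize(im[80:290,60:400],(363,224)); t=np.zeros((224,768,3),np.uint8); t[:,:224]=s; t[:,230:593]=w
c=np.vstack(L)[:376]; c=np.vstack(L); c=np.vstack([c[:448],t])[:600]; 
c=np.vstack([cv2.resize(L[0],(768,180)),cv2.resize(L[1],(768,180)),t]); cv2.imwrite("pics/c9.png",c); print(c.shape)
E
```

```text
time_s: 21.35
tcp_pos: [0.4527, 0.1803, 0.3328]
eef_rot: [36.5, 89.7, 36.7]
contact_force: [1.8, 0.9, 0.1]
gripper_width: 0.0529
time_s: 21.65
tcp_pos: [0.462, 0.1308, 0.3291]
eef_rot: [68.8, 90.0, 68.6]
contact_force: [0.3, 1.0, -0.1]
gripper_width: 0.0527
[0.4620073  0.13079279 0.32907257]
knob [0.42269663 0.22794881 0.17682538]
wrist 577 (array([0.52756987, 0.04551184]), np.float64(0.0024468125312947777))
wrist 43 (array([0.52478685, 0.04629899]), np.float64(0.002577078852581092))
side 185 (array([0.52493616, 0.04199197]), np.float64(0.0021071558393558768))
side 11 (array([0.46835941, 0.0279033 ]), np.float64(0.0016867209766335525))
salt_mill [([363.0, 222.0, 388.0, 242.0], 0.92)]
service_bell [([248.0, 145.0, 269.0, 169.0], 0.93)]
favour_1 [([300.0, 148.0, 326.0, 174.0], 0.7)]
(584, 768, 3)
```

View pics/c9.png

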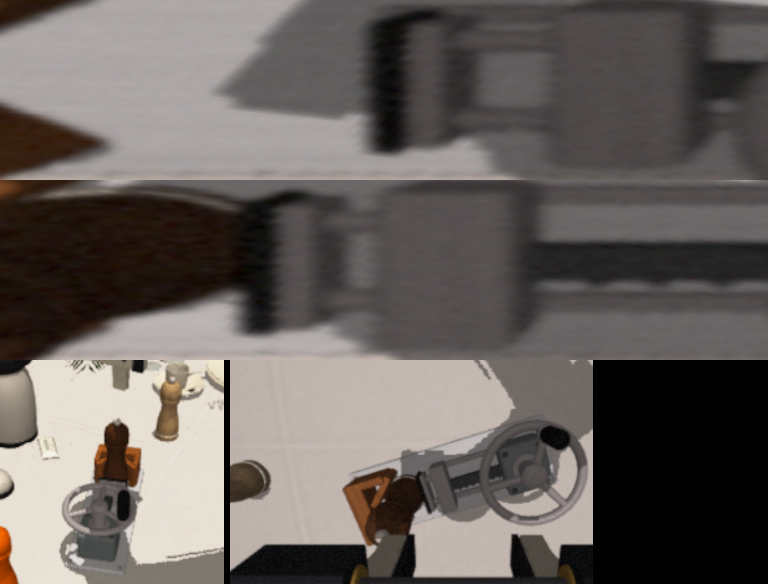

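The pad face stayed at 243 px while the jaw advanced from 388 to about 380 px, so the mill is home and the spring is pushed back about 7–8 mm. Mill, bell and packet all look right and the arm is clear, so I'm handing in.

```bash
python3 -c "
from plant import r
print(r.get_state()['contact_force'], r.close_job())"
```

```text
the job is handed in; nothing more can be done
[ 0.02972616 -0.30353141 -0.91667978] None
```

The dark pepper mill is standing upright on the clamp, home in the vee, and I handed the job in at about 22 s of the 64 s allowed. I set it down and let go about 6 mm short of the vee. I then wound the wheel clockwise by its knob about 360° in total, with one release partway to check.

What the last checks showed:
- **Pad:** the spring is pushed back about 7 mm going by the pictures. The knob angle suggests about 8 mm. Either is inside the 3.5–13.5 mm limit.
- **Mill:** the pad and mill did not move during the last 30° of winding, which indicates the mill is seated.
- **Disagreement:** the camera fits of the mill's axis differ. The wrist camera puts it about 2.5 mm from the estimated seat at the crown and 4 mm at the foot. The side camera's crown fit is also about 2.5 mm off, in another direction. I took this as measurement error. The side camera's foot fit had too few points to use.
- **Bystanders:** the salt mill, bell and packet were found in the top view within 2 px of where they started.
- **Arm:** the gripper is raised clear and touches nothing.

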